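# Strip the clinic centrifuge and lay its parts out for cleaning

### The arm

A 7-joint arm with a two-finger parallel gripper is mounted at the origin on the work surface. World frame = base frame: x ahead of the robot, y to its left, z up, the work surface at z = 0. Lengths are in m, angles in rad, forces in N, time in s.
With the tool pointing down it reaches from about 0.425 to 1.025 m from the base axis. Payload 9.4 kg.
Tool frame: the origin (TCP) lies between the finger pads; the fingertips stand 11 mm ahead of it and the grasp point (between the pads) lies 8 mm behind it (ctrl.tip_extent is the distance from the TCP to the fingertips, in m); z points along the fingers, y is the line along which they close (so a half turn about z gives the same grasp; the last joint's range is limited). The gripper opens to 85 mm and grips with 20 to 120 N. Pads are 22 mm wide; open, the fingers measure 114 mm over their backs; the gripper's body (76 mm by 85 mm) begins 54 mm behind the grasp point. The pads swing forward as they close: fully open they stand 13 mm farther back than shut.
Start: joints at [1.129, 0.599, -0.003, 1.599, 0.002, 0.943, -0.08], TCP at [0.259, -0.677, 0.242] pointing down, gripper open.
Joint ranges: [-2.57, 2.57], [-0.35, 1.97], [-1.29, 1.29], [0.11, 2.56], [-1.05, 4.19], [0.11, 1.86], [-2.63, 2.63]. Speed limits (rad/s): [2.22, 2.22, 3.01, 3.01, 3.14, 3.14, 3.14].

### API

Orientations are given as [roll, pitch, yaw] about the fixed x, y, z axes, in that order (R = Rz(yaw) Ry(pitch) Rx(roll)).
In Python, from rig import ctrl gives the robot as it stands.
- The arm moves only by the tool servo_tool, never from a script. Its argument "moves" is a list of rows, each an object with "fingers": the opening, from -1 (shut) to 1 (fully open); "dp": the shift along the tool's x, y, z in m, a list of three; "rotation": the turn, a rotation vector about the tool's x, y, z in degrees, a list of three. In form: [{"fingers": fingers, "dp": [tx, ty, tz], "rotation": [ax, ay, az]}, ...]. A call has 1 to 10 rows; each row shifts and turns the commanded pose from where the row before left it, along the tool's axes as they then stand; what a row does not reach is not made up. A row lasts 1/8 s, in which the tool goes at most 62.5 mm and 10.7 degrees, less where a joint would pass 70% of its speed; a pose out of reach is approached as far as the arm can. A call is refused whole if a number of a shift passes 0.0625 or a number of a turn 10.7, either way. A call with a gripper value outside its range is refused whole. The fingers move at their own pace and stop on an object; "grip_force" is the grip in N (left out, the last holds). Time passes only in rows, so rows that do not move let the fingers close. It gives the time, the measured TCP pose, the force, the opening and the grip force at its end, in the units of the state.
- ctrl.read_state(): the state, without advancing time (a new reading comes with each control period).
- ctrl.snapshot(name): name is "scene" or "top"; returns (picture, depth): 480x640x3 uint8, red, green, blue; 480x640 float32, m along the optical axis (not along the pixel's ray), 0 where there is no reading.
- ctrl.get_calibration(name): a dict with "fx", "fy", "cx", "cy" (pixels), "R" (3x3) and "t" (3): a world point X has camera coordinates R X + t. Camera axes: x right, y down, z forward; pixel columns grow to the right and rows downward; lengths in m; the calibration is good to about 2 mm. A picture is of the moment at which its call begins. get_calibration takes no time and is no camera call.
- ctrl.sign_off(): hands the job in; it is judged then, once.
The state is a dict: "t": time; "qpos": joint angles; "qvel": joint speeds; "tau": joint torques, N m; "tool_pos": TCP position; "tcp_rot": TCP orientation; "wrist_force": force on the tool from outside, world axes, zero at the start; "ft_torque": the same for the moment, N m; "width": opening from 0.0 (shut) to 1.0 (fully open); "grip_force": force on a finger pad.
Only numpy, scipy, OpenCV 4.12 (cv2) and the standard library are available. Lean on these libraries where they do the work, as an engineer would, in place of code of your own. Each camera call takes 0.05 s, during which the arm holds its last target. There are 200 camera calls.

### The job

Strip the small centrifuge for cleaning and lay things out on the steel tray in a row along its middle, as seen from the robot: the little steel dish at the left end, the rotor in the centre, the disinfectant bottle at the right end, and the grease tin directly behind the rotor (farther from the robot), all upright. The rotor is held by the knurled nut: unscrew it off its stud, do not pull it off by force, and put it in the dish. Set everything down without dropping it, and leave the tube rack and the slide box where they are.

Things in the scene. Friction and masses are not known exactly. Their poses are not given: they have to be found in the camera images.
- nut_mid (a point): Centre of the knurled dark steel ring nut on the centrifuge's rotor: round, 32 mm across, 24 mm high, 70 g, z up its axis. Screwed on the fixed vertical stud by a coarse right-hand thread: turned anticlockwise seen from above it rises 6 mm a turn and is free after a little under a turn (5.6 rad); it turns easily and stays where let go. Its underside starts 104 mm above the bench.
- rotor_mid (a point): Centre of the aluminium six-place rotor, half-way up (23 mm over its underside), z up. 88 mm across, 46 mm high, 180 g: a dish with a rim 31 mm up and a central round hub 28 mm across, 46 mm up. The dish floor rises from 21 mm at the hub to the rim, so the hub is gripped by its top 18 mm. It sits on the spindle by a 19 mm bore and lifts straight off by 65 mm once the nut is gone.
- dish_mid (a point): Centre of the small open rectangular steel dish, half-way up (10 mm above its underside); x along its length. 110 mm long, 58 mm wide, 20 mm high, walls and floor 3 mm thick, 90 g. The nut goes in it.
- bottle_mid (a point): Centre of the white round disinfectant bottle with a grey cap, half-way up (57.5 mm over its underside). 42 mm across, 115 mm high with neck and cap, straight-sided over the lower 66 mm, 130 g.
- tin_mid (a point): Centre of the low round aluminium grease tin, half-way up (11 mm above its underside). 40 mm across, 22 mm high, 50 g.
- tray: Shallow rectangular steel tray, fixed, left or right of the middle; origin at the centre of its underside, x away from the robot, y to the robot's left along its length. 320 mm (y) by 250 mm (x), floor 3 mm thick, rim 14 mm high. Dish, rotor and bottle belong about 100 mm apart on its long centre line, the rotor at its centre; the tin about 85 mm behind the centre (+x).
- centrifuge: White drum centrifuge with a blue rim, fixed, its clear lid folded back; origin at the centre of its underside on the stud's axis, x away from the robot. 196 mm across, rim 102 mm up, bowl 144 mm wide; a 70 mm high panel sticks out to 130 mm in front; the lid begins 90 mm behind the axis and leans back to 265 mm up. The stud, 16 mm across, ends 120 mm up; the rotor's underside sits at 58 mm.
- tube_rack: Bystander: white tube rack, 62 by 150 by 60 mm, with capped blood tubes standing to 86 mm; origin at the centre of its underside. Leave it alone.
- slide_box: Bystander: closed blue microscope-slide box, 90 by 140 by 33 mm; origin at the centre of its underside. Leave it alone.
There are look-alikes about, which are no part of the job. Of the things that look like the part that bears dish_mid, take the one that is nearest to the robot's base at the start.

How it is judged:
At the end, for the whole second after the job is handed in: Upright and at rest on the tray floor, from the tray centre: dish 75 to 130 mm left, rotor 0 (25 mm sideways, 30 in front, 20 behind), bottle 75 to 138 mm right, these two within 30 mm of the long centre line; tin 65 to 105 mm behind, 30 mm sideways. Nut on the floor of the dish (x of nut_mid in the frame of dish_mid between -0.045 and 0.045 m and y of nut_mid in the frame of dish_mid between -0.022 and 0.022 m and z of nut_mid in the frame of dish_mid below 0.015 m and x of dish_mid in the frame of tray between -0.03 and 0.03 m and y of dish_mid in the frame of tray between 0.075 and 0.13 m and z of dish_mid in the frame of tray below 0.018 m and angle between each of dish_mid, rotor_mid, bottle_mid, tin_mid's own z axis and vertical below 0.1 rad and x of rotor_mid in the frame of tray between -0.03 and 0.02 m and y of rotor_mid in the frame of tray between -0.025 and 0.025 m and z of rotor_mid in the frame of tray below 0.031 m and x of bottle_mid in the frame of tray between -0.03 and 0.03 m and y of bottle_mid in the frame of tray between -0.138 and -0.075 m and z of bottle_mid in the frame of tray below 0.066 m and x of tin_mid in the frame of tray between 0.065 and 0.105 m and y of tin_mid in the frame of tray between -0.03 and 0.03 m and z of tin_mid in the frame of tray below 0.019 m and linear speed of each of nut, rotor, dish, bottle, tin below 0.02 m/s); the robot touches nothing.
It fails at once if the tube rack or the slide box is pushed away (more than 25 mm) (distance of any of tube_rack, slide_box from where it was at the start of the episode above 0.025 m).
It fails at once if the bottle is knocked over (angle between bottle_mid's own z axis and vertical above 0.7 rad).
It fails at once if the nut is dragged off its thread by force (over 110 N on its thread) (contact force between nut and centrifuge above 110 N).
It fails at once if the rotor, dish, bottle or tin is let fall or sent flying (over 0.6 m/s while out of the fingers) ((linear speed of rotor above 0.6 m/s and contact force between rotor and the fingers below 0.1 N) or (linear speed of dish above 0.6 m/s and contact force between dish and the fingers below 0.1 N) or (linear speed of bottle above 0.6 m/s and contact force between bottle and the fingers below 0.1 N) or (linear speed of tin above 0.6 m/s and contact force between tin and the fingers below 0.1 N)).
It also fails if it takes over 144 s, if anything falls off the work surface, if the arm or the gripper's body presses on something with over 40 N, if the wrist force passes 120 N, or if a joint passes its speed limit or range.

## Working session

There is one attempt and no reset: what is moved stays moved. The work goes in short steps, Python scripts to look and compute and a tool call to move; the robot and the scene stay as the last step left them, time stands still between calls to the robot, and variables do not carry over. Pictures are saved under pics/ and viewed, at most 14 in all, crops included, and the job is handed in when it is done.

Besides the shell and the picture viewer there is one more tool, called after "Request:" as name([rows], argument=value, ...), one row to a line, values as JSON. servo_tool: Moves the arm, as the interface text tells. Its arguments: {"type":"object","properties":{"moves":{"type":"array","items":{"type":"object","properties":{"fingers":{"type":"number"},"dp":{"type":"array","items":{"type":"number"}},"rotation":{"type":"array","items":{"type":"number"}}}}},"grip_force":{"type":"number"}},"required":["moves"]}

```bash
mkdir -p pics; ls; python3 - <<'E'
from rig import ctrl
import cv2,numpy as np
for n in("scene","top"):
    p,d=ctrl.snapshot(n); cv2.imwrite(f"pics/{n}0.png",p[:,:,::-1]); np.save(f"pics/{n}0.npy",d)
    print(n,ctrl.get_calibration(n))
print(ctrl.read_state())
E
```

```text
pics
scene {'fx': 536.7088697410223, 'fy': 536.7088697410223, 'cx': 318.52538748340055, 'cy': 234.65660513555605, 'R': array([[-0.69288622,  0.7210357 , -0.00402595],
       [ 0.5596894 ,  0.53430199, -0.6334581 ],
       [-0.45459483, -0.44116767, -0.77376652]]), 't': array([ 0.43188183, -0.29921091,  1.50957161])}
top {'fx': 472.6736948245855, 'fy': 472.6736948245855, 'cx': 315.65630795158324, 'cy': 240.35695573362858, 'R': array([[ 5.88815292e-04, -9.99742738e-01, -2.26740016e-02],
       [-9.92187097e-01,  2.24468639e-03, -1.24738628e-01],
       [ 1.24757434e-01,  2.25702998e-02, -9.91930524e-01]]), 't': array([0.01069337, 0.66624756, 0.78749513])}
{'t': 0.1, 'qpos': array([ 1.12932351,  0.60006215, -0.00253223,  1.60002556,  0.00176406,
        0.94296054, -0.07979248]), 'qvel': array([-0.00114538, -0.00159782,  0.00092194, -0.00264931, -0.00013887,
       -0.00079295, -0.00023904]), 'tau': array([ 4.72939413e-03, -7.77995324e+01,  1.56951517e+00, -2.58624727e+01,
        1.25938348e-02,  5.49372417e-03, -7.65217521e-06]), 'tool_pos': array([ 0.25847858, -0.67691701,  0.24149986]), 'tcp_rot': array([-3.14014362e+00,  1.12067303e-04,  3.64808549e-01]), 'wrist_force': array([ 0.02143389,  0.22504886, -0.51557633]), 'ft_torque': array([-0.0010963 , -0.01819129, -0.00702292]), 'grip_force': 0.0, 'width': 0.996916939714953}
```

View pics/top0.png

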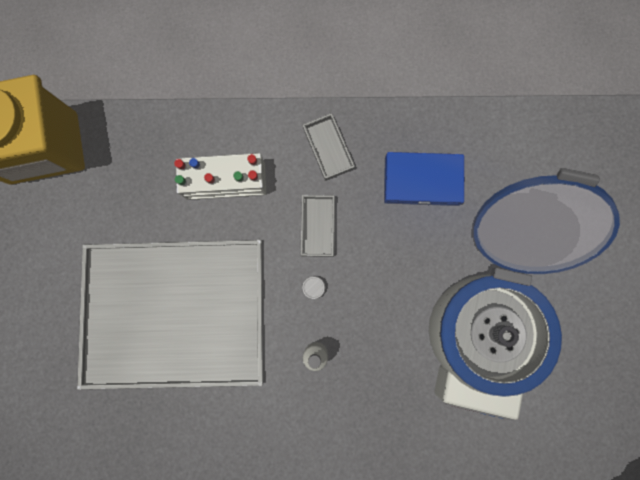

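View pics/scene0.png

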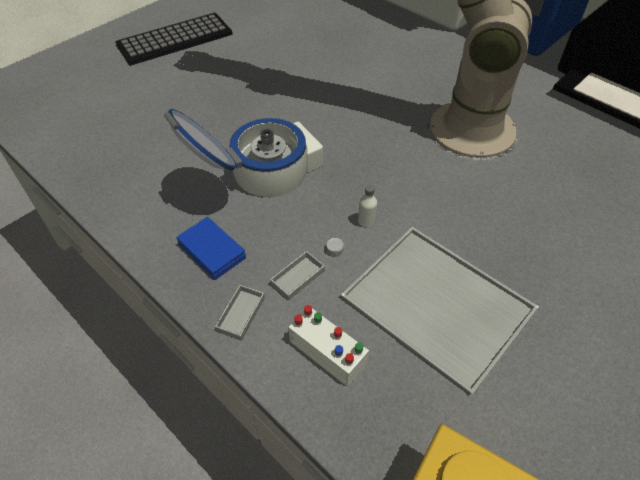

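The top view shows the tray at the left, centred near (170,314), and the near dish at (318,226), with a look-alike dish at (330,147). The tin is at (314,287), the bottle at (316,355) and the nut at about (505,335). The rack (220,175) and slide box (425,178) are bystanders.

```bash
cat > h.py <<'E'
from rig import ctrl
import cv2,numpy as np
def cloud(n,d=None):
    if d is None: d=ctrl.snapshot(n)[1]
    c=ctrl.get_calibration(n); v,u=np.mgrid[:480,:640]
    P=np.stack([(u-c['cx'])/c['fx']*d,(v-c['cy'])/c['fy']*d,d],-1)
    W=(P-c['t'])@c['R']; W[d<=0]=np.nan
    return W
def sel(W,c,r,z0,z1):
    P=W.reshape(-1,3); P=P[np.isfinite(P).all(1)]
    m=(np.abs(P[:,:2]-c)<r).all(1)&(P[:,2]>z0)&(P[:,2]<z1); return P[m]
def circ(P):
    A=np.c_[2*P[:,:2],np.ones(len(P))]; s=np.linalg.lstsq(A,(P[:,:2]**2).sum(1),rcond=None)[0]
    return s[:2],np.sqrt(s[2]+s[:2]@s[:2])
E
python3 - <<'E'
from h import *
np.set_printoptions(precision=4,suppress=True)
W=cloud("top",np.load("pics/top0.npy")); S=cloud("scene",np.load("pics/scene0.npy"))
for k,(u,v) in dict(tray=(170,314),dish=(318,226),tin=(314,287),bot=(316,352),nut=(505,335),rim=(451,335),bench=(380,300),lid=(580,190)).items(): print(k,W[v,u])
def rep(k,P):
    if len(P)<5: print(k,len(P));return
    r=cv2.minAreaRect(P[:,:2].astype(np.float32)); e=cv2.minEnclosingCircle(P[:,:2].astype(np.float32))
    print(k,len(P),r,e,'z',np.percentile(P[:,2],[5,50,95]))
for n,X in(("top",W),("scene",S)):
    print(n); f=lambda u,v:W[v,u,:2]
    rep("bench",sel(X,f(380,300),.02,-1,1))
    rep("dish",sel(X,f(318,226),.075,.012,.04))
    rep("dish2",sel(X,f(330,147),.08,.012,.04))
    rep("tin",sel(X,f(314,287),.04,.015,.04))
    rep("botcap",sel(X,f(316,352),.06,.105,.14)); rep("botbody",sel(X,f(316,352),.06,.02,.06))
    rep("tray",sel(X,f(170,314),.22,.009,.03))
    rep("nuttop",sel(X,f(505,335),.04,.122,.15)); rep("rotrim",sel(X,f(505,335),.055,.083,.095))
    rep("drumrim",sel(X,f(501,335),.11,.095,.108)); rep("rack",sel(X,f(220,175),.12,.03,.1)); rep("box",sel(X,f(425,178),.1,.02,.05))
E
```

```text
tray [0.537  0.2759 0.0011]
dish [0.6974 0.0067 0.006 ]
tin [0.5853 0.0135 0.0216]
bot [0.4793 0.0085 0.0865]
nut [ 0.5094 -0.2823  0.1204]
rim [ 0.5079 -0.2045  0.1028]
bench [ 0.5625 -0.1055 -0.0009]
lid [ 0.7052 -0.3397  0.2529]
top
bench 514 ((0.5625407695770264, -0.10553567111492157), (0.039910778403282166, 0.039657581597566605), 89.92310333251953) ((0.5629003047943115, -0.10567156970500946), 0.027827158570289612) z [-0.0021  0.0003  0.003 ]
dish 389 ((0.6974181532859802, 0.0083396527916193), (0.05810781195759773, 0.11060570180416107), 89.78386688232422) ((0.6971968412399292, 0.008786344900727272), 0.06167782470583916) z [0.0174 0.0209 0.0238]
dish2 430 ((0.8457159399986267, -0.011713601648807526), (0.11135635524988174, 0.05931536853313446), 21.985393524169922) ((0.8452484607696533, -0.01115433219820261), 0.06180828809738159) z [0.0139 0.0206 0.0235]
tin 391 ((0.58447265625, 0.015286408364772797), (0.037090178579092026, 0.03910037875175476), 0.028005238622426987) ((0.5846590399742126, 0.015364552848041058), 0.019711831584572792) z [0.0192 0.0218 0.0244]
botcap 146 ((0.4680039882
[... 3471 characters left out ...]
45496, -0.29194554686546326), 0.05908266082406044) z [0.0838 0.088  0.0924]
drumrim 1488 ((0.5091699361801147, -0.28464221954345703), (0.19268859922885895, 0.18639788031578064), 29.541990280151367) ((0.5152603387832642, -0.285906583070755), 0.1011776402592659) z [0.0967 0.1018 0.1055]
rack 2838 ((0.7847434282302856, 0.18026213347911835), (0.06439684331417084, 0.14976716041564941), 3.3965559005737305) ((0.7859974503517151, 0.18072547018527985), 0.08031230419874191) z [0.0339 0.0608 0.0866]
box 2090 ((0.7820186018943787, -0.18821822106838226), (0.14746788144111633, 0.09418931603431702), 87.66275787353516) ((0.7824951410293579, -0.1873156726360321), 0.08360417932271957) z [0.0269 0.0331 0.0364]
```

```bash
python3 - <<'E'
from h import *
np.set_printoptions(precision=4,suppress=True)
print(ctrl.tip_extent, [a for a in dir(ctrl) if a[0]!='_'])
for n in("top","scene"):
    W=cloud(n,np.load(f"pics/{n}0.npy"))
    P=sel(W,[.54,.274],[.145,.18],.0095,.018); print(n,cv2.minAreaRect(P[:,:2].astype(np.float32)))
    P=sel(W,[.5083,-.284],[.1,.1],.098,.106); r=np.hypot(*(P[:,:2]-[.5083,-.284]).T)
    o=P[r>.092]; print('drum',circ(o),len(o))
    N=sel(W,[.5083,-.284],.03,.124,.135); print('nut mean',N.mean(0))
    B=sel(W,[.469,.011],.035,.015,.062); print('bot',circ(B),len(B))
E
```

```text
0.011 ['MotionError', 'get_calibration', 'read_state', 'sign_off', 'snapshot', 'tip_extent']
top ((0.5388332605361938, 0.2726195156574249), (0.2572416663169861, 0.3285916745662689), 1.436063528060913)
drum (array([ 0.5102, -0.285 ]), np.float64(0.09408880620812214)) 568
nut mean [ 0.5086 -0.2831  0.1281]
bot (array([0.4681, 0.0112]), np.float64(0.020562551012438573)) 56
scene ((0.5387106537818909, 0.26991701126098633), (0.2609497904777527, 0.3287619948387146), 1.4619662761688232)
drum (array([ 0.5105, -0.2846]), np.float64(0.09370847897887484)) 161
nut mean [ 0.5108 -0.2833  0.1282]
bot (array([0.4692, 0.0105]), np.float64(0.0194722259956448)) 238
```

Request:
servo_tool([
  {"fingers": 1, "dp": [0, 0, 0], "rotation": [0, 0, 10.45]},
  {"fingers": 1, "dp": [0, 0, 0], "rotation": [0, 0, 10.45]},
  {"fingers": 1, "dp": [0.04, -0.06, 0], "rotation": [0, 0, 0]},
  {"fingers": 1, "dp": [0.04, -0.06, 0], "rotation": [0, 0, 0]},
  {"fingers": 1, "dp": [0.04, -0.06, 0], "rotation": [0, 0, 0]},
  {"fingers": 1, "dp": [0.04, -0.06, 0], "rotation": [0, 0, 0]},
  {"fingers": 1, "dp": [0, 0, 0], "rotation": [0, 0, 0]},
  {"fingers": 1, "dp": [0, 0, 0], "rotation": [0, 0, 0]},
])

```text
t: 1.1
tool_pos: [0.3972, -0.4694, 0.2422]
tcp_rot: [3.141, 0.0, 0.001]
wrist_force: [-0.4, -0.3, 0.1]
width: 0.997
grip_force: 0.0
```

Request:
servo_tool([
  {"fingers": 1, "dp": [0.01, -0.05, -0.02], "rotation": [0, 0, 0]},
  {"fingers": 1, "dp": [0, -0.05, -0.02], "rotation": [0, 0, 0]},
  {"fingers": 1, "dp": [0, -0.05, -0.02], "rotation": [0, 0, 0]},
  {"fingers": 1, "dp": [0, -0.05, 0], "rotation": [0, 0, 0]},
  {"fingers": 1, "dp": [0, -0.05, 0], "rotation": [0, 0, 0]},
  {"fingers": 1, "dp": [0.03, -0.05, 0], "rotation": [0, 0, 0]},
  {"fingers": 1, "dp": [0.04, -0.05, 0], "rotation": [0, 0, 0]},
  {"fingers": 1, "dp": [0.04, -0.05, 0], "rotation": [0, 0, 0]},
  {"fingers": 1, "dp": [0.04, -0.04, 0.0], "rotation": [0, 0, 0]},
  {"fingers": 1, "dp": [0.04, -0.02, 0], "rotation": [0, 0, 0]},
])

```text
t: 2.35
tool_pos: [0.5968, -0.011, 0.3021]
tcp_rot: [-3.141, 0.0, -0.0]
wrist_force: [-0.2, -0.9, 0.5]
width: 0.999
grip_force: 0.0
```

Request:
servo_tool([
  {"fingers": 1, "dp": [0.05, 0, 0], "rotation": [0, 0, 0]},
  {"fingers": 1, "dp": [0.04, 0, 0.04], "rotation": [0, 0, 0]},
  {"fingers": 1, "dp": [0, 0, 0.04], "rotation": [0, 0, 0]},
  {"fingers": 1, "dp": [0, 0, 0.04], "rotation": [0, 0, 0]},
  {"fingers": 1, "dp": [0, 0, 0.04], "rotation": [0, 0, 0]},
  {"fingers": 1, "dp": [0, 0, 0], "rotation": [0, 0, 0]},
])

```text
t: 3.1
tool_pos: [0.6836, -0.0139, 0.139]
tcp_rot: [3.141, 0.006, -0.002]
wrist_force: [1.2, 0.3, -0.4]
width: 1.0
grip_force: 0.0
```

Request:
servo_tool([
  {"fingers": 1, "dp": [0.014, -0.0215, 0.04], "rotation": [0, 0, 0]},
  {"fingers": 1, "dp": [0, 0, 0.04], "rotation": [0, 0, 0]},
  {"fingers": 1, "dp": [0, 0, 0.03], "rotation": [0, 0, 0]},
  {"fingers": 1, "dp": [0, 0, 0.012], "rotation": [0, 0, 0]},
  {"fingers": 1, "dp": [0, 0, 0], "rotation": [0, 0, 0]},
  {"fingers": 1, "dp": [0, 0, 0], "rotation": [0, 0, 0]},
])

```text
t: 3.85
tool_pos: [0.7005, 0.0095, 0.0221]
tcp_rot: [-3.142, -0.002, -0.0]
wrist_force: [0.5, 0.8, 0.2]
width: 1.004
grip_force: 0.0
```

```bash
python3 - <<'E'
from h import *
p,d=ctrl.snapshot("scene"); cv2.imwrite("pics/s1.png",cv2.resize(p[180:340,200:420,::-1],None,fx=3,fy=3))
E
```

```text
(no output)
```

View pics/s1.png

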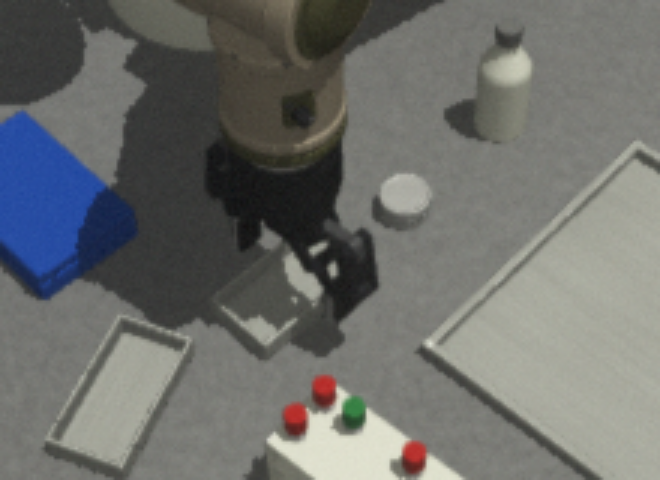

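The crop shows the fingers straddling the dish at about (270,300), with the bottle and tin clear of the hand. I'll lower slightly and close.

Request:
servo_tool([
  {"fingers": 1, "dp": [-0.002, 0.002, 0.008], "rotation": [0, 0, 0]},
  {"fingers": 0.6, "dp": [0, 0, 0], "rotation": [0, 0, 0]},
  {"fingers": 0.3, "dp": [0, 0, 0], "rotation": [0, 0, 0]},
  {"fingers": 0.2, "dp": [0, 0, 0], "rotation": [0, 0, 0]},
  {"fingers": 0.2, "dp": [0, 0, 0], "rotation": [0, 0, 0]},
  {"fingers": 0.2, "dp": [0, 0, 0], "rotation": [0, 0, 0]},
  {"fingers": 0.2, "dp": [0, 0, 0], "rotation": [0, 0, 0]},
], grip_force=40)

```text
t: 4.78
tool_pos: [0.6975, 0.0078, 0.0125]
tcp_rot: [3.142, -0.0, -0.0]
wrist_force: [-1.4, -0.0, 5.7]
width: 0.667
grip_force: 43.9
```

Request:
servo_tool([
  {"fingers": 0.2, "dp": [0, 0, -0.02], "rotation": [0, 0, 0]},
  {"fingers": 0.2, "dp": [0, 0, -0.04], "rotation": [0, 0, 0]},
  {"fingers": 0.2, "dp": [0, 0, -0.04], "rotation": [0, 0, 0]},
  {"fingers": 0.2, "dp": [-0.03, -0.02, -0.02], "rotation": [0, 0, 0]},
  {"fingers": 0.2, "dp": [-0.03, -0.04, 0], "rotation": [0, 0, 0]},
  {"fingers": 0.2, "dp": [-0.03, -0.045, 0], "rotation": [0, 0, 0]},
  {"fingers": 0.2, "dp": [-0.03, -0.045, 0], "rotation": [0, 0, 0]},
  {"fingers": 0.2, "dp": [-0.03, -0.045, 0], "rotation": [0, 0, 0]},
  {"fingers": 0.2, "dp": [-0.01, -0.045, 0], "rotation": [0, 0, 0]},
  {"fingers": 0.2, "dp": [0, -0.045, 0], "rotation": [0, 0, 0]},
])

```text
t: 6.02
tool_pos: [0.5364, 0.2945, 0.1335]
tcp_rot: [-3.141, -0.0, 0.001]
wrist_force: [1.2, 0.2, -0.4]
width: 0.663
grip_force: 43.3
```

Request:
servo_tool([
  {"fingers": 0.2, "dp": [0, -0.045, 0], "rotation": [0, 0, 0]},
  {"fingers": 0.2, "dp": [0, -0.03, 0], "rotation": [0, 0, 0]},
  {"fingers": 0.2, "dp": [0, 0, 0], "rotation": [0, 0, 0]},
  {"fingers": 0.2, "dp": [0, 0, 0], "rotation": [0, 0, 0]},
])

```text
t: 6.52
tool_pos: [0.5374, 0.367, 0.1327]
tcp_rot: [3.141, -0.0, -0.0]
wrist_force: [-0.4, -0.1, -0.4]
width: 0.667
grip_force: 43.2
```

Request:
servo_tool([
  {"fingers": 0.2, "dp": [0, 0, 0.035], "rotation": [0, 0, 0]},
  {"fingers": 0.2, "dp": [0, 0, 0.035], "rotation": [0, 0, 0]},
  {"fingers": 0.2, "dp": [0, 0, 0.03], "rotation": [0, 0, 0]},
  {"fingers": 0.2, "dp": [0, 0, 0.01], "rotation": [0, 0, 0]},
  {"fingers": 0.2, "dp": [0, 0, 0.004], "rotation": [0, 0, 0]},
  {"fingers": 0.2, "dp": [0, 0, 0.0025], "rotation": [0, 0, 0]},
  {"fingers": 0.2, "dp": [0, 0, 0], "rotation": [0, 0, 0]},
  {"fingers": 0.2, "dp": [0, 0, 0], "rotation": [0, 0, 0]},
])

```text
t: 7.52
tool_pos: [0.5376, 0.3681, 0.0165]
tcp_rot: [-3.141, -0.001, 0.0]
wrist_force: [-0.0, 0.7, -1.5]
width: 0.67
grip_force: 43.2
```

Down 1 mm more, open modestly, lift, and turn to yaw +90° while heading for the tin.

Request:
servo_tool([
  {"fingers": 0.2, "dp": [0, 0, 0.001], "rotation": [0, 0, 0]},
  {"fingers": 0.4, "dp": [0, 0, 0], "rotation": [0, 0, 0]},
  {"fingers": 0.55, "dp": [0, 0, 0], "rotation": [0, 0, 0]},
  {"fingers": 0.55, "dp": [0, 0, 0], "rotation": [0, 0, 0]},
  {"fingers": 0.55, "dp": [0, 0, -0.02], "rotation": [0, 0, 0]},
  {"fingers": 0.55, "dp": [0, 0, -0.05], "rotation": [0, 0, 0]},
  {"fingers": 0.55, "dp": [0, 0, -0.05], "rotation": [0, 0, 0]},
  {"fingers": 0.55, "dp": [0, 0, -0.05], "rotation": [0, 0, 0]},
  {"fingers": 0.55, "dp": [0, 0, 0], "rotation": [0, 0, -10]},
  {"fingers": 0.55, "dp": [0, 0, 0], "rotation": [0, 0, -10]},
])

```text
t: 8.78
tool_pos: [0.5376, 0.368, 0.1874]
tcp_rot: [-3.141, -0.003, 0.355]
wrist_force: [-0.3, 0.2, 0.1]
width: 0.774
grip_force: 0.0
```

Request:
servo_tool([
  {"fingers": 0.55, "dp": [0, 0, 0], "rotation": [0, 0, -10]},
  {"fingers": 0.55, "dp": [0, 0, 0], "rotation": [0, 0, -10]},
  {"fingers": 0.55, "dp": [0, 0, 0], "rotation": [0, 0, -10]},
  {"fingers": 0.55, "dp": [0, 0, 0], "rotation": [0, 0, -10]},
  {"fingers": 0.55, "dp": [0, 0, 0], "rotation": [0, 0, -10]},
  {"fingers": 0.55, "dp": [0, 0, 0], "rotation": [0, 0, -10]},
  {"fingers": 0.55, "dp": [0, 0, 0], "rotation": [0, 0, -10]},
  {"fingers": 0.55, "dp": [0, 0, 0], "rotation": [0, 0, 0]},
])

```text
t: 9.78
tool_pos: [0.5377, 0.3674, 0.1859]
tcp_rot: [3.141, -0.0, 1.569]
wrist_force: [0.3, -0.7, 0.5]
width: 0.775
grip_force: 0.0
```

Request:
servo_tool([
  {"fingers": 0.55, "dp": [-0.05, 0.01, 0], "rotation": [0, 0, 0]},
  {"fingers": 0.55, "dp": [-0.05, 0.01, 0], "rotation": [0, 0, 0]},
  {"fingers": 0.55, "dp": [-0.05, 0.01, 0], "rotation": [0, 0, 0]},
  {"fingers": 0.55, "dp": [-0.05, 0.01, 0], "rotation": [0, 0, 0]},
  {"fingers": 0.55, "dp": [-0.05, 0.0075, 0], "rotation": [0, 0, 0]},
  {"fingers": 0.55, "dp": [-0.05, 0, 0], "rotation": [0, 0, 0]},
  {"fingers": 0.55, "dp": [-0.05, 0, 0], "rotation": [0, 0, 0]},
  {"fingers": 0.55, "dp": [-0.003, 0, 0.04], "rotation": [0, 0, 0]},
  {"fingers": 0.55, "dp": [0, 0, 0.04], "rotation": [0, 0, 0]},
  {"fingers": 0.55, "dp": [0, 0, 0], "rotation": [0, 0, 0]},
])

```text
t: 11.02
tool_pos: [0.5834, 0.0144, 0.1033]
tcp_rot: [-3.137, 0.001, 1.567]
wrist_force: [-0.1, -0.9, -0.6]
width: 0.773
grip_force: 0.0
```

```bash
python3 - <<'E'
from h import *
W=cloud("top"); P=sel(W,[.5375,.368],[.08,.05],.017,.04); print(len(P),cv2.minAreaRect(P[:,:2].astype(np.float32)),np.percentile(P[:,2],[5,50,95]))
print(ctrl.read_state()['tool_pos'])
E
```

```text
538 ((0.537387490272522, 0.3697696924209595), (0.06225340813398361, 0.11110980063676834), 88.87467193603516) [0.01775949 0.02344358 0.02625361]
[0.58447034 0.01496302 0.10484599]
```

Request:
servo_tool([
  {"fingers": 0.55, "dp": [0, 0, 0.04], "rotation": [0, 0, 0]},
  {"fingers": 0.55, "dp": [0, 0, 0.035], "rotation": [0, 0, 0]},
  {"fingers": 0.55, "dp": [0, 0, 0.014], "rotation": [0, 0, 0]},
  {"fingers": 0.55, "dp": [0, 0, 0], "rotation": [0, 0, 0]},
  {"fingers": 0.2, "dp": [0, 0, 0], "rotation": [0, 0, 0]},
  {"fingers": -0.2, "dp": [0, 0, 0], "rotation": [0, 0, 0]},
  {"fingers": -0.2, "dp": [0, 0, 0], "rotation": [0, 0, 0]},
  {"fingers": -0.2, "dp": [0, 0, 0], "rotation": [0, 0, 0]},
  {"fingers": -0.2, "dp": [0, 0, 0], "rotation": [0, 0, 0]},
])

```text
t: 12.2
tool_pos: [0.5857, 0.0148, 0.0175]
tcp_rot: [3.139, -0.0, 1.57]
wrist_force: [-1.2, 0.1, 8.2]
width: 0.45
grip_force: 39.3
```

Request:
servo_tool([
  {"fingers": -0.2, "dp": [0, 0, -0.02], "rotation": [0, 0, 0]},
  {"fingers": -0.2, "dp": [0, 0, -0.04], "rotation": [0, 0, 0]},
  {"fingers": -0.2, "dp": [0.02, 0, -0.03], "rotation": [0, 0, 0]},
  {"fingers": -0.2, "dp": [0.04, 0.01, 0], "rotation": [0, 0, 0]},
  {"fingers": -0.2, "dp": [0.04, 0.01, 0], "rotation": [0, 0, 0]},
  {"fingers": -0.2, "dp": [0.04, 0.01, 0], "rotation": [0, 0, 0]},
  {"fingers": -0.2, "dp": [0.04, 0.011, 0], "rotation": [0, 0, 0]},
  {"fingers": -0.2, "dp": [0.04, 0, 0], "rotation": [0, 0, 0]},
  {"fingers": -0.2, "dp": [0.039, 0, 0], "rotation": [0, 0, 0]},
  {"fingers": -0.2, "dp": [0, 0, 0], "rotation": [0, 0, 0]},
])

```text
t: 13.45
tool_pos: [0.625, 0.2785, 0.1068]
tcp_rot: [3.141, -0.003, 1.576]
wrist_force: [-0.3, -1.0, 0.6]
width: 0.447
grip_force: 40.4
```

Request:
servo_tool([
  {"fingers": -0.2, "dp": [0, 0, 0.03], "rotation": [0, 0, 0]},
  {"fingers": -0.2, "dp": [0, 0, 0.03], "rotation": [0, 0, 0]},
  {"fingers": -0.2, "dp": [0, 0, 0.01], "rotation": [0, 0, 0]},
  {"fingers": -0.2, "dp": [0, 0, 0], "rotation": [0, 0, 0]},
])

```text
t: 13.95
tool_pos: [0.6259, 0.2732, 0.0358]
tcp_rot: [-3.141, 0.001, 1.57]
wrist_force: [-0.6, 0.8, -0.4]
width: 0.452
grip_force: 40.4
```

Request:
servo_tool([
  {"fingers": -0.2, "dp": [0, 0, 0.01], "rotation": [0, 0, 0]},
  {"fingers": -0.2, "dp": [0, 0, 0.005], "rotation": [0, 0, 0]},
  {"fingers": -0.2, "dp": [0, 0, 0.001], "rotation": [0, 0, 0]},
  {"fingers": -0.2, "dp": [0, 0, 0], "rotation": [0, 0, 0]},
])

```text
t: 14.45
tool_pos: [0.6261, 0.2738, 0.0205]
tcp_rot: [3.141, 0.0, 1.571]
wrist_force: [-2.5, -0.7, 5.2]
width: 0.452
grip_force: 41.1
```

Request:
servo_tool([
  {"fingers": 0.1, "dp": [0, 0, 0], "rotation": [0, 0, 0]},
  {"fingers": 0.2, "dp": [0, 0, 0], "rotation": [0, 0, 0]},
  {"fingers": 0.2, "dp": [0, 0, -0.02], "rotation": [0, 0, 0]},
  {"fingers": 0.2, "dp": [0, 0, -0.05], "rotation": [0, 0, 0]},
  {"fingers": 1, "dp": [-0.01, 0, -0.05], "rotation": [0, 0, 0]},
  {"fingers": 1, "dp": [-0.04, -0.02, -0.05], "rotation": [0, 0, 0]},
  {"fingers": 1, "dp": [-0.04, -0.04, 0], "rotation": [0, 0, 0]},
  {"fingers": 1, "dp": [-0.04, -0.04, 0], "rotation": [0, 0, 0]},
  {"fingers": 1, "dp": [-0.04, -0.04, 0], "rotation": [0, 0, 0]},
  {"fingers": 1, "dp": [-0.04, -0.018, 0], "rotation": [0, 0, 0]},
])

```text
t: 15.7
tool_pos: [0.4671, 0.0654, 0.1877]
tcp_rot: [3.141, 0.001, 1.572]
wrist_force: [1.1, -0.2, 0.0]
width: 0.999
grip_force: 0.0
```

Request:
servo_tool([
  {"fingers": 1, "dp": [-0.04, 0, 0], "rotation": [0, 0, 0]},
  {"fingers": 1, "dp": [-0.01, 0, 0], "rotation": [0, 0, 0]},
  {"fingers": 1, "dp": [0, 0, 0], "rotation": [0, 0, 0]},
  {"fingers": 1, "dp": [0, 0, 0], "rotation": [0, 0, 0]},
])

```text
t: 16.2
tool_pos: [0.4696, 0.0179, 0.1867]
tcp_rot: [3.141, -0.001, 1.572]
wrist_force: [0.3, 0.5, 0.3]
width: 1.004
grip_force: 0.0
```

```bash
python3 - <<'E'
from h import *
W=cloud("top"); P=sel(W,[.626,.2735],.04,.017,.04); print(len(P),cv2.minEnclosingCircle(P[:,:2].astype(np.float32)),np.percentile(P[:,2],[5,50,95]))
print(ctrl.read_state()['tool_pos'])
E
```

```text
417 ((0.6463801860809326, 0.27276405692100525), 0.04023374989628792) [0.02038176 0.0246214  0.02696545]
[0.46952869 0.01796423 0.18658311]
```

Request:
servo_tool([
  {"fingers": 1, "dp": [-0.007, -0.001, 0.02], "rotation": [0, 0, 0]},
  {"fingers": 1, "dp": [0, 0, 0.03], "rotation": [0, 0, 0]},
  {"fingers": 1, "dp": [0, 0, 0.03], "rotation": [0, 0, 0]},
  {"fingers": 1, "dp": [0, 0, 0.03], "rotation": [0, 0, 0]},
  {"fingers": 1, "dp": [0, 0, 0.013], "rotation": [0, 0, 0]},
  {"fingers": 1, "dp": [0, 0, 0], "rotation": [0, 0, 0]},
  {"fingers": 0.5, "dp": [0, 0, 0], "rotation": [0, 0, 0]},
  {"fingers": 0.1, "dp": [0, 0, 0], "rotation": [0, 0, 0]},
  {"fingers": -0.2, "dp": [0, 0, 0], "rotation": [0, 0, 0]},
  {"fingers": -0.2, "dp": [0, 0, 0], "rotation": [0, 0, 0]},
], grip_force=40)

```text
t: 17.5
tool_pos: [0.4686, 0.0094, 0.0644]
tcp_rot: [3.14, 0.0, 1.57]
wrist_force: [-1.8, 0.4, 9.8]
width: 0.473
grip_force: 39.1
```

Request:
servo_tool([
  {"fingers": -0.2, "dp": [0, 0, 0], "rotation": [0, 0, 0]},
  {"fingers": -0.2, "dp": [0, 0, 0], "rotation": [0, 0, 0]},
])

```text
t: 17.75
tool_pos: [0.4686, 0.0094, 0.0644]
tcp_rot: [3.14, 0.0, 1.571]
wrist_force: [-1.2, 0.9, 9.7]
width: 0.475
grip_force: 39.1
```

Request:
servo_tool([
  {"fingers": -0.2, "dp": [0, 0, -0.015], "rotation": [0, 0, 0]},
  {"fingers": -0.2, "dp": [0, 0, -0.03], "rotation": [0, 0, 0]},
  {"fingers": -0.2, "dp": [0.01, 0.01, -0.02], "rotation": [0, 0, 0]},
  {"fingers": -0.2, "dp": [0.035, 0.015, 0], "rotation": [0, 0, 0]},
  {"fingers": -0.2, "dp": [0.035, 0.015, 0], "rotation": [0, 0, 0]},
  {"fingers": -0.2, "dp": [0.035, 0.015, 0], "rotation": [0, 0, 0]},
  {"fingers": -0.2, "dp": [0.035, 0.015, 0], "rotation": [0, 0, 0]},
  {"fingers": -0.2, "dp": [0.009, 0.003, 0], "rotation": [0, 0, 0]},
  {"fingers": -0.2, "dp": [0, 0, 0], "rotation": [0, 0, 0]},
  {"fingers": -0.2, "dp": [0, 0, 0.03], "rotation": [0, 0, 0]},
])

```text
t: 19.0
tool_pos: [0.5421, 0.1672, 0.0997]
tcp_rot: [3.138, -0.0, 1.569]
wrist_force: [0.0, -0.1, -2.1]
width: 0.474
grip_force: 41.1
```

Request:
servo_tool([
  {"fingers": -0.2, "dp": [0, 0, 0.02], "rotation": [0, 0, 0]},
  {"fingers": -0.2, "dp": [0, 0, 0.005], "rotation": [0, 0, 0]},
  {"fingers": -0.2, "dp": [0, 0, 0], "rotation": [0, 0, 0]},
])

```text
t: 19.38
tool_pos: [0.5411, 0.1677, 0.0735]
tcp_rot: [-3.141, 0.001, 1.57]
wrist_force: [0.1, 0.6, -2.3]
width: 0.471
grip_force: 41.0
```

Request:
servo_tool([
  {"fingers": -0.2, "dp": [0, 0, 0.004], "rotation": [0, 0, 0]},
  {"fingers": -0.2, "dp": [0, 0, 0.0025], "rotation": [0, 0, 0]},
  {"fingers": -0.2, "dp": [0, 0, 0], "rotation": [0, 0, 0]},
])

```text
t: 19.75
tool_pos: [0.5415, 0.1686, 0.0675]
tcp_rot: [3.141, -0.0, 1.571]
wrist_force: [-0.8, -0.6, 3.8]
width: 0.47
grip_force: 41.5
```

Request:
servo_tool([
  {"fingers": 0.1, "dp": [0, 0, 0], "rotation": [0, 0, 0]},
  {"fingers": 0.4, "dp": [0, 0, 0], "rotation": [0, 0, 0]},
  {"fingers": 0.4, "dp": [0, 0, 0], "rotation": [0, 0, 0]},
  {"fingers": 0.4, "dp": [0, 0, -0.03], "rotation": [0, 0, 0]},
  {"fingers": 0.4, "dp": [0, 0, -0.05], "rotation": [0, 0, 0]},
  {"fingers": 0.4, "dp": [0, 0, -0.05], "rotation": [0, 0, 0]},
  {"fingers": 0.4, "dp": [-0.04, 0, 0], "rotation": [0, 0, 0]},
  {"fingers": 0.4, "dp": [-0.05, -0.005, 0], "rotation": [0, 0, 0]},
  {"fingers": 0.4, "dp": [-0.05, -0.005, 0], "rotation": [0, 0, 0]},
  {"fingers": 0.4, "dp": [-0.05, -0.005, 0], "rotation": [0, 0, 0]},
])

```text
t: 21.0
tool_pos: [0.526, -0.023, 0.1969]
tcp_rot: [3.141, 0.0, 1.571]
wrist_force: [-0.0, 0.3, 0.1]
width: 0.701
grip_force: 0.0
```

Request:
servo_tool([
  {"fingers": 0.4, "dp": [-0.05, -0.005, 0], "rotation": [0, 0, 0]},
  {"fingers": 0.4, "dp": [-0.05, -0.005, 0], "rotation": [0, 0, 0]},
  {"fingers": 0.4, "dp": [-0.05, -0.005, 0], "rotation": [0, 0, 0]},
  {"fingers": 0.4, "dp": [-0.05, 0, 0], "rotation": [0, 0, 0]},
  {"fingers": 0.4, "dp": [-0.05, 0, 0], "rotation": [0, 0, 0]},
  {"fingers": 0.4, "dp": [0, 0, 0], "rotation": [0, 0, 10.7]},
  {"fingers": 0.4, "dp": [0, 0, 0], "rotation": [0, 0, 10.7]},
  {"fingers": 0.4, "dp": [0, 0, 0], "rotation": [0, 0, 10.7]},
  {"fingers": 0.4, "dp": [0, 0, 0], "rotation": [0, 0, 10.7]},
  {"fingers": 0.4, "dp": [0, 0, 0], "rotation": [0, 0, 10.7]},
])

```text
t: 22.25
tool_pos: [0.5112, -0.2714, 0.1968]
tcp_rot: [-3.141, 0.0, 0.631]
wrist_force: [-0.5, 0.9, 0.6]
width: 0.704
grip_force: 0.0
```

Request:
servo_tool([
  {"fingers": 0.4, "dp": [0, 0, 0], "rotation": [0, 0, 10.7]},
  {"fingers": 0.4, "dp": [0, 0, 0], "rotation": [0, 0, 10.7]},
  {"fingers": 0.4, "dp": [0, 0, 0], "rotation": [0, 0, 10.7]},
  {"fingers": 0.4, "dp": [0, 0, 0], "rotation": [0, 0, 4.4]},
  {"fingers": 0.4, "dp": [0, 0, 0], "rotation": [0, 0, 0]},
  {"fingers": 0.4, "dp": [0, 0, 0], "rotation": [0, 0, 0]},
])

```text
t: 23.0
tool_pos: [0.5112, -0.2714, 0.1968]
tcp_rot: [-3.142, 0.0, 0.002]
wrist_force: [0.3, -0.2, -0.2]
width: 0.702
grip_force: 0.0
```

```bash
python3 - <<'E'
from h import *
s=ctrl.read_state(); print(s['tool_pos'],s['tcp_rot'],s['qpos'][6])
p,d=ctrl.snapshot("top"); cv2.imwrite("pics/t2.png",p[:,:,::-1])
W=cloud("top",d)
P=sel(W,[.541,.1677],.04,.105,.14); print(len(P),cv2.minEnclosingCircle(P[:,:2].astype(np.float32)),np.percentile(P[:,2],[5,50,95]))
E
```

```text
[ 0.51121621 -0.27135425  0.19678551] [-3.14154206e+00  1.52368434e-04  1.96203515e-03] -1.1825755983260433
152 ((0.540675938129425, 0.17002080380916595), 0.01024193037301302) [0.1093966  0.11805959 0.1202805 ]
```

View pics/t2.png

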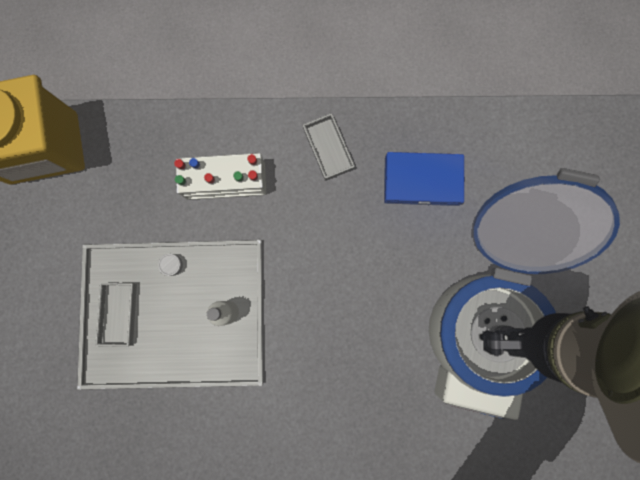

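The tray layout holds dish (117,313), tin (171,264) and bottle (219,313), all upright. The gripper is over the centrifuge at about (500,340). Next I'll lower it onto the nut.

Request:
servo_tool([
  {"fingers": 0.4, "dp": [-0.0015, 0.0127, 0.02], "rotation": [0, 0, 0]},
  {"fingers": 0.4, "dp": [0, 0, 0.03], "rotation": [0, 0, 0]},
  {"fingers": 0.4, "dp": [0, 0, 0.02], "rotation": [0, 0, 0]},
  {"fingers": 0.4, "dp": [0, 0, 0.0065], "rotation": [0, 0, 0]},
  {"fingers": 0.4, "dp": [0, 0, 0], "rotation": [0, 0, 0]},
  {"fingers": 0, "dp": [0, 0, 0], "rotation": [0, 0, 0]},
  {"fingers": -0.4, "dp": [0, 0, 0], "rotation": [0, 0, 0]},
  {"fingers": -0.4, "dp": [0, 0, 0], "rotation": [0, 0, 0]},
  {"fingers": -0.4, "dp": [0, 0, 0], "rotation": [0, 0, 0]},
  {"fingers": -0.4, "dp": [0, 0, 0], "rotation": [0, 0, 0]},
], grip_force=50)

```text
t: 24.3
tool_pos: [0.5103, -0.285, 0.1214]
tcp_rot: [3.14, -0.002, -0.0]
wrist_force: [-0.0, -1.5, 6.1]
width: 0.354
grip_force: 49.6
```

Request:
servo_tool([
  {"fingers": -0.4, "dp": [0, 0, -0.0002], "rotation": [0, 0, -10.7]},
  {"fingers": -0.4, "dp": [0, 0, -0.0002], "rotation": [0, 0, -10.7]},
  {"fingers": -0.4, "dp": [0, 0, -0.0002], "rotation": [0, 0, -10.7]},
  {"fingers": -0.4, "dp": [0, 0, -0.0002], "rotation": [0, 0, -10.7]},
  {"fingers": -0.4, "dp": [0, 0, -0.0002], "rotation": [0, 0, -10.7]},
  {"fingers": -0.4, "dp": [0, 0, -0.0002], "rotation": [0, 0, -10.7]},
])

```text
t: 25.05
tool_pos: [0.5097, -0.284, 0.1219]
tcp_rot: [3.141, 0.0, 1.127]
wrist_force: [0.0, -0.0, 0.7]
width: 0.357
grip_force: 49.5
```

Turning freely; continue.

Request:
servo_tool([
  {"fingers": -0.4, "dp": [0, 0, -0.0002], "rotation": [0, 0, -10.7]},
  {"fingers": -0.4, "dp": [0, 0, -0.0002], "rotation": [0, 0, -10.7]},
  {"fingers": -0.4, "dp": [0, 0, -0.0002], "rotation": [0, 0, -10.7]},
  {"fingers": -0.4, "dp": [0, 0, -0.0002], "rotation": [0, 0, -10.7]},
  {"fingers": -0.4, "dp": [0, 0, -0.0002], "rotation": [0, 0, -10.7]},
  {"fingers": -0.4, "dp": [0, 0, -0.0002], "rotation": [0, 0, -10.7]},
  {"fingers": -0.4, "dp": [0, 0, -0.0002], "rotation": [0, 0, -10.7]},
  {"fingers": -0.4, "dp": [0, 0, -0.0002], "rotation": [0, 0, -10.7]},
  {"fingers": -0.4, "dp": [0, 0, -0.0002], "rotation": [0, 0, -10.7]},
  {"fingers": -0.4, "dp": [0, 0, -0.0002], "rotation": [0, 0, -10.7]},
])

```text
t: 26.3
tool_pos: [0.5078, -0.2847, 0.1235]
tcp_rot: [-3.14, -0.004, 2.993]
wrist_force: [-4.5, -0.2, 1.9]
width: 0.358
grip_force: 49.7
```

Request:
servo_tool([
  {"fingers": -0.4, "dp": [0, 0, -0.0002], "rotation": [0, 0, -10.7]},
  {"fingers": -0.4, "dp": [0, 0, -0.0002], "rotation": [0, 0, -10.7]},
  {"fingers": -0.4, "dp": [0, 0, 0], "rotation": [0, 0, 0]},
  {"fingers": -0.4, "dp": [0, 0, 0], "rotation": [0, 0, 0]},
])

```text
t: 26.8
tool_pos: [0.508, -0.2854, 0.1237]
tcp_rot: [-3.141, -0.004, -2.925]
wrist_force: [-4.9, -2.9, 1.2]
width: 0.353
grip_force: 49.8
```

```bash
python3 - <<'E'
from h import *
s=ctrl.read_state(); print(s['tool_pos'],s['tcp_rot'],s['qpos'],s['wrist_force'],s['ft_torque'])
E
```

```text
[ 0.50795208 -0.28535857  0.12371574] [-3.1406217  -0.00373909 -2.92533092] [ 1.00510477  0.76163593 -0.92647004  1.99048441  0.84290197  0.83580103
  1.37841319] [-4.93019183 -2.8634204   1.20621467] [-0.6431011   1.11031644 -0.0158817 ]
```

Request:
servo_tool([
  {"fingers": 0.1, "dp": [0, 0, 0], "rotation": [0, 0, 0]},
  {"fingers": 0.2, "dp": [0, 0, 0], "rotation": [0, 0, 0]},
  {"fingers": 0.2, "dp": [0, 0, 0], "rotation": [0, 0, 0]},
  {"fingers": 0.2, "dp": [0, 0, 0], "rotation": [0, 0, 10.7]},
  {"fingers": 0.2, "dp": [0, 0, 0], "rotation": [0, 0, 10.7]},
  {"fingers": 0.2, "dp": [0, 0, 0], "rotation": [0, 0, 10.7]},
  {"fingers": 0.2, "dp": [0, 0, 0], "rotation": [0, 0, 10.7]},
  {"fingers": 0.2, "dp": [0, 0, 0], "rotation": [0, 0, 10.7]},
  {"fingers": 0.2, "dp": [0, 0, 0], "rotation": [0, 0, 10.7]},
  {"fingers": 0.2, "dp": [0, 0, 0], "rotation": [0, 0, 10.7]},
])

```text
t: 28.05
tool_pos: [0.5101, -0.2839, 0.1241]
tcp_rot: [3.141, 0.0, 2.048]
wrist_force: [-0.5, 0.4, 0.2]
width: 0.599
grip_force: 0.0
```

Request:
servo_tool([
  {"fingers": 0.2, "dp": [0, 0, 0], "rotation": [0, 0, 10.7]},
  {"fingers": 0.2, "dp": [0, 0, 0], "rotation": [0, 0, 10.7]},
  {"fingers": 0.2, "dp": [0, 0, 0], "rotation": [0, 0, 10.7]},
  {"fingers": 0.2, "dp": [0, 0, 0], "rotation": [0, 0, 10.7]},
  {"fingers": 0.2, "dp": [0, 0, 0], "rotation": [0, 0, 10.7]},
  {"fingers": 0.2, "dp": [0, 0, 0], "rotation": [0, 0, 10.7]},
  {"fingers": 0.2, "dp": [0, 0, 0], "rotation": [0, 0, 8]},
  {"fingers": 0.2, "dp": [0, 0, 0], "rotation": [0, 0, 0]},
  {"fingers": 0.2, "dp": [0, 0, 0], "rotation": [0, 0, 0]},
])

```text
t: 29.18
tool_pos: [0.5099, -0.2839, 0.1239]
tcp_rot: [3.142, -0.0, 0.798]
wrist_force: [-0.0, 0.5, 0.3]
width: 0.601
grip_force: 0.0
```

```bash
python3 - <<'E'
from h import *
np.set_printoptions(precision=4,suppress=True)
s=ctrl.read_state(); print(s['tool_pos'],s['tcp_rot'],s['qpos'],s['wrist_force'])
for n in("top","scene"):
    N=sel(cloud(n),[.5095,-.2845],.025,.125,.138); print(n,len(N),N.mean(0) if len(N) else 0,N[:,2].max() if len(N) else 0)
E
```

```text
[ 0.5099 -0.2839  0.1239] [ 3.1415 -0.0001  0.7975] [ 0.5828  0.5978 -0.2516  2.0161  0.2674  0.5585 -0.6281] [-0.0197  0.5124  0.2629]
top 160 [ 0.5163 -0.2783  0.1301] 0.13599589262947434
scene 103 [ 0.5107 -0.2835  0.1304] 0.1367113462358538
```

Request:
servo_tool([
  {"fingers": 0.2, "dp": [-0.0012, 0, 0.001], "rotation": [0, 0, 0]},
  {"fingers": 0, "dp": [0, 0, 0], "rotation": [0, 0, 0]},
  {"fingers": -0.4, "dp": [0, 0, 0], "rotation": [0, 0, 0]},
  {"fingers": -0.4, "dp": [0, 0, 0], "rotation": [0, 0, 0]},
  {"fingers": -0.4, "dp": [0, 0, 0], "rotation": [0, 0, 0]},
  {"fingers": -0.4, "dp": [0, 0, -0.0002], "rotation": [0, 0, -10.7]},
  {"fingers": -0.4, "dp": [0, 0, -0.0002], "rotation": [0, 0, -10.7]},
  {"fingers": -0.4, "dp": [0, 0, -0.0002], "rotation": [0, 0, -10.7]},
  {"fingers": -0.4, "dp": [0, 0, -0.0002], "rotation": [0, 0, -10.7]},
  {"fingers": -0.4, "dp": [0, 0, -0.0002], "rotation": [0, 0, -10.7]},
])

```text
t: 30.52
tool_pos: [0.5089, -0.2851, 0.124]
tcp_rot: [-3.142, 0.0, 1.734]
wrist_force: [-0.5, 0.5, 1.7]
width: 0.356
grip_force: 49.5
```

Request:
servo_tool([
  {"fingers": -0.4, "dp": [0, 0, -0.0002], "rotation": [0, 0, -10.7]},
  {"fingers": -0.4, "dp": [0, 0, -0.0002], "rotation": [0, 0, -10.7]},
  {"fingers": -0.4, "dp": [0, 0, -0.0002], "rotation": [0, 0, -10.7]},
  {"fingers": -0.4, "dp": [0, 0, -0.0002], "rotation": [0, 0, -10.7]},
  {"fingers": -0.4, "dp": [0, 0, -0.0002], "rotation": [0, 0, -10.7]},
  {"fingers": -0.4, "dp": [0, 0, -0.0002], "rotation": [0, 0, -10.7]},
  {"fingers": -0.4, "dp": [0, 0, -0.0002], "rotation": [0, 0, -10.7]},
  {"fingers": -0.4, "dp": [0, 0, -0.0002], "rotation": [0, 0, -10.7]},
  {"fingers": -0.4, "dp": [0, 0, -0.0002], "rotation": [0, 0, -10.7]},
  {"fingers": -0.4, "dp": [0, 0, 0], "rotation": [0, 0, 0]},
])

```text
t: 31.78
tool_pos: [0.5088, -0.2853, 0.1256]
tcp_rot: [3.141, 0.0, -2.876]
wrist_force: [-0.8, -1.9, 2.1]
width: 0.359
grip_force: 49.7
```

```bash
python3 - <<'E'
from h import *
s=ctrl.read_state(); print(s['tool_pos'],s['tcp_rot'],s['qpos'],s['wrist_force'])
E
```

```text
[ 0.50882262 -0.28534443  0.12555656] [ 3.14116809e+00  4.25439509e-06 -2.87632708e+00] [ 1.02179896  0.77153953 -0.95604878  1.98809628  0.85745637  0.85235916
  1.41444879] [-0.79025603 -1.92698816  2.07465464]
```

Request:
servo_tool([
  {"fingers": -0.4, "dp": [0, 0, -0.001], "rotation": [0, 0, 0]},
  {"fingers": -0.4, "dp": [0, 0, -0.001], "rotation": [0, 0, 0]},
  {"fingers": -0.4, "dp": [0, 0, 0], "rotation": [0, 0, 0]},
])

```text
t: 32.15
tool_pos: [0.509, -0.2848, 0.1279]
tcp_rot: [-3.141, -0.0, -2.875]
wrist_force: [0.3, -0.0, -1.1]
width: 0.357
grip_force: 49.4
```

Request:
servo_tool([
  {"fingers": -0.4, "dp": [0, 0, -0.01], "rotation": [0, 0, 0]},
  {"fingers": -0.4, "dp": [0, 0, -0.02], "rotation": [0, 0, 0]},
  {"fingers": -0.4, "dp": [0, 0, -0.02], "rotation": [0, 0, 10.6]},
  {"fingers": -0.4, "dp": [0, 0, -0.01], "rotation": [0, 0, 10.6]},
  {"fingers": -0.4, "dp": [0, 0, -0.01], "rotation": [0, 0, 10.6]},
  {"fingers": -0.4, "dp": [0, 0, 0], "rotation": [0, 0, 10.6]},
  {"fingers": -0.4, "dp": [0, 0, 0], "rotation": [0, 0, 10.6]},
  {"fingers": -0.4, "dp": [0, 0, 0], "rotation": [0, 0, 10.6]},
  {"fingers": -0.4, "dp": [0, 0, 0], "rotation": [0, 0, 10.6]},
  {"fingers": -0.4, "dp": [0, 0, 0], "rotation": [0, 0, 10.6]},
])

```text
t: 33.4
tool_pos: [0.5094, -0.2846, 0.1993]
tcp_rot: [3.14, 0.001, 1.923]
wrist_force: [-0.3, -0.1, -0.7]
width: 0.355
grip_force: 49.5
```

Request:
servo_tool([
  {"fingers": -0.4, "dp": [0, 0, 0], "rotation": [0, 0, 10.6]},
  {"fingers": -0.4, "dp": [0, 0, 0], "rotation": [0, 0, 9.6]},
  {"fingers": -0.4, "dp": [0, 0, 0], "rotation": [0, 0, 0]},
  {"fingers": -0.4, "dp": [0, 0, 0], "rotation": [0, 0, 0]},
])

```text
t: 33.9
tool_pos: [0.5092, -0.2848, 0.1985]
tcp_rot: [3.141, 0.0, 1.58]
wrist_force: [-0.2, -0.2, -0.3]
width: 0.358
grip_force: 49.5
```

Request:
servo_tool([
  {"fingers": -0.4, "dp": [0.03, 0, 0], "rotation": [0, 0, -0.5]},
  {"fingers": -0.4, "dp": [0.05, 0.004, 0], "rotation": [0, 0, 0]},
  {"fingers": -0.4, "dp": [0.05, 0.004, 0], "rotation": [0, 0, 0]},
  {"fingers": -0.4, "dp": [0.05, 0.004, 0], "rotation": [0, 0, 0]},
  {"fingers": -0.4, "dp": [0.05, 0.004, 0], "rotation": [0, 0, 0]},
  {"fingers": -0.4, "dp": [0.05, 0.004, 0], "rotation": [0, 0, 0]},
  {"fingers": -0.4, "dp": [0.05, 0.004, 0], "rotation": [0, 0, 0]},
  {"fingers": -0.4, "dp": [0.05, 0.004, 0], "rotation": [0, 0, 0]},
  {"fingers": -0.4, "dp": [0.05, 0, 0], "rotation": [0, 0, 0]},
  {"fingers": -0.4, "dp": [0.05, 0, 0], "rotation": [0, 0, 0]},
])

```text
t: 35.15
tool_pos: [0.5304, 0.197, 0.1979]
tcp_rot: [3.142, -0.0, 1.588]
wrist_force: [1.1, 0.4, -1.2]
width: 0.36
grip_force: 49.5
```

Request:
servo_tool([
  {"fingers": -0.4, "dp": [0.05, 0, 0], "rotation": [0, 0, 0]},
  {"fingers": -0.4, "dp": [0.05, 0, 0], "rotation": [0, 0, 0]},
  {"fingers": -0.4, "dp": [0.05, 0, 0], "rotation": [0, 0, 0]},
  {"fingers": -0.4, "dp": [0.02, 0, 0], "rotation": [0, 0, 0]},
  {"fingers": -0.4, "dp": [0, 0, 0], "rotation": [0, 0, 0]},
  {"fingers": -0.4, "dp": [0, 0, 0], "rotation": [0, 0, 0]},
])

```text
t: 35.9
tool_pos: [0.5285, 0.3633, 0.1975]
tcp_rot: [-3.141, 0.002, 1.584]
wrist_force: [-1.2, 0.1, -1.7]
width: 0.355
grip_force: 49.5
```

Request:
servo_tool([
  {"fingers": -0.4, "dp": [0.0065, 0.009, 0.03], "rotation": [0, 0, 0]},
  {"fingers": -0.4, "dp": [0, 0, 0.04], "rotation": [0, 0, 0]},
  {"fingers": -0.4, "dp": [0, 0, 0.04], "rotation": [0, 0, 0]},
  {"fingers": -0.4, "dp": [0, 0, 0.035], "rotation": [0, 0, 0]},
  {"fingers": -0.4, "dp": [0, 0, 0.02], "rotation": [0, 0, 0]},
  {"fingers": -0.4, "dp": [0, 0, 0], "rotation": [0, 0, 0]},
  {"fingers": -0.4, "dp": [0, 0, 0.003], "rotation": [0, 0, 0]},
  {"fingers": -0.4, "dp": [0, 0, 0.003], "rotation": [0, 0, 0]},
  {"fingers": -0.4, "dp": [0, 0, 0.001], "rotation": [0, 0, 0]},
  {"fingers": -0.4, "dp": [0, 0, 0], "rotation": [0, 0, 0]},
])

```text
t: 37.15
tool_pos: [0.5371, 0.3721, 0.026]
tcp_rot: [3.141, -0.0, 1.585]
wrist_force: [-0.2, 0.3, -0.9]
width: 0.356
grip_force: 49.6
```

Request:
servo_tool([
  {"fingers": -0.4, "dp": [0, 0, 0.002], "rotation": [0, 0, 0]},
  {"fingers": -0.4, "dp": [0, 0, 0.0015], "rotation": [0, 0, 0]},
  {"fingers": -0.4, "dp": [0, 0, 0], "rotation": [0, 0, 0]},
])

```text
t: 37.52
tool_pos: [0.537, 0.3719, 0.0227]
tcp_rot: [3.141, 0.0, 1.585]
wrist_force: [-1.5, -1.5, 5.6]
width: 0.357
grip_force: 50.2
```

Request:
servo_tool([
  {"fingers": -0.1, "dp": [0, 0, 0], "rotation": [0, 0, 0]},
  {"fingers": 0, "dp": [0, 0, 0], "rotation": [0, 0, 0]},
  {"fingers": 0, "dp": [0, 0, 0], "rotation": [0, 0, 0]},
  {"fingers": 0, "dp": [0, 0, -0.02], "rotation": [0, 0, 0]},
  {"fingers": 0, "dp": [0, 0, -0.05], "rotation": [0, 0, 0]},
  {"fingers": 0.2, "dp": [0, 0, -0.05], "rotation": [0, 0, 0]},
  {"fingers": 0.2, "dp": [0, 0, -0.05], "rotation": [0, 0, 0]},
  {"fingers": 0.2, "dp": [-0.03, 0, -0.01], "rotation": [0, 0, 0.7]},
  {"fingers": 0.2, "dp": [-0.05, 0, 0], "rotation": [0, 0, 0]},
  {"fingers": 0.2, "dp": [-0.05, 0, 0], "rotation": [0, 0, 0]},
])

```text
t: 38.78
tool_pos: [0.5374, 0.2409, 0.2039]
tcp_rot: [3.14, -0.0, 1.573]
wrist_force: [0.2, -0.9, 0.1]
width: 0.594
grip_force: 0.0
```

Request:
servo_tool([
  {"fingers": 0.2, "dp": [-0.05, -0.003, 0], "rotation": [0, 0, 0]},
  {"fingers": 0.2, "dp": [-0.05, -0.003, 0], "rotation": [0, 0, 0]},
  {"fingers": 0.2, "dp": [-0.05, -0.003, 0], "rotation": [0, 0, 0]},
  {"fingers": 0.2, "dp": [-0.05, -0.003, 0], "rotation": [0, 0, 0]},
  {"fingers": 0.2, "dp": [-0.05, -0.003, 0], "rotation": [0, 0, 0]},
  {"fingers": 0.2, "dp": [-0.05, -0.003, 0], "rotation": [0, 0, 0]},
  {"fingers": 0.2, "dp": [-0.05, -0.003, 0], "rotation": [0, 0, 0]},
  {"fingers": 0.2, "dp": [-0.05, -0.003, 0], "rotation": [0, 0, 0]},
  {"fingers": 0.2, "dp": [-0.05, -0.003, 0], "rotation": [0, 0, 0]},
  {"fingers": 0.2, "dp": [-0.04, 0, 0], "rotation": [0, 0, 0]},
])

```text
t: 40.02
tool_pos: [0.5109, -0.2503, 0.2036]
tcp_rot: [3.141, 0.001, 1.571]
wrist_force: [0.3, 0.4, 0.5]
width: 0.596
grip_force: 0.0
```

Request:
servo_tool([
  {"fingers": 0.2, "dp": [-0.01, 0, 0], "rotation": [0, 0, 0]},
  {"fingers": 0.2, "dp": [0, 0, 0], "rotation": [0, 0, 0]},
  {"fingers": 0.2, "dp": [0, 0, 0], "rotation": [0, 0, 0]},
])

```text
t: 40.4
tool_pos: [0.5117, -0.2564, 0.2028]
tcp_rot: [3.141, -0.0, 1.575]
wrist_force: [-0.4, -0.0, -0.8]
width: 0.599
grip_force: 0.0
```

```bash
python3 - <<'E'
from h import *
np.set_printoptions(precision=4,suppress=True)
W=cloud("top"); P=sel(W,[.5374,.3698],[.08,.05],.017,.028); print(len(P),cv2.minAreaRect(P[:,:2].astype(np.float32)))
N=sel(W,[.5374,.3698],[.04,.02],.026,.06); print('nut',len(N),N.mean(0),N[:,2].max())
p,d=ctrl.snapshot("scene"); cv2.imwrite("pics/s3.png",p[:,:,::-1])
E
```

```text
618 ((0.5373814105987549, 0.3689362406730652), (0.06013311445713043, 0.11087042838335037), 89.1558609008789)
nut 198 [0.5371 0.372  0.0298] 0.03377142373640612
```

View pics/s3.png

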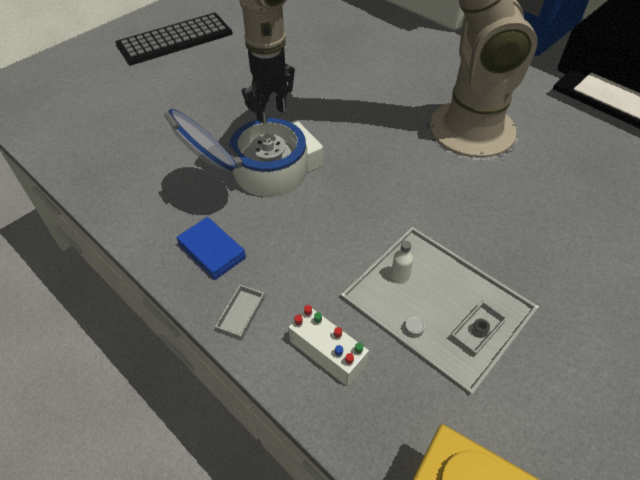

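The nut sits in the dish at (481,327), and tin and bottle stand upright. The gripper is over the bare rotor at (268,150). I'll go down onto the hub.

Request:
servo_tool([
  {"fingers": 0, "dp": [-0.0283, -0.0027, 0], "rotation": [0, 0, 0]},
  {"fingers": 0, "dp": [0, 0, 0.03], "rotation": [0, 0, 0]},
  {"fingers": 0, "dp": [0, 0, 0.03], "rotation": [0, 0, 0]},
  {"fingers": 0, "dp": [0, 0, 0.025], "rotation": [0, 0, 0]},
  {"fingers": 0, "dp": [0, 0, 0.008], "rotation": [0, 0, 0]},
  {"fingers": 0, "dp": [0, 0, 0], "rotation": [0, 0, 0]},
])

```text
t: 41.25
tool_pos: [0.5091, -0.2857, 0.1093]
tcp_rot: [-3.141, -0.0, 1.574]
wrist_force: [0.1, 0.8, 0.6]
width: 0.499
grip_force: 0.0
```

Request:
servo_tool([
  {"fingers": 0, "dp": [0.001, 0, 0.004], "rotation": [0, 0, 0]},
  {"fingers": 0, "dp": [0, 0, 0.003], "rotation": [0, 0, 0]},
  {"fingers": 0, "dp": [0, 0, 0], "rotation": [0, 0, 0]},
  {"fingers": -0.3, "dp": [0, 0, 0], "rotation": [0, 0, 0]},
  {"fingers": -0.5, "dp": [0, 0, 0], "rotation": [0, 0, 0]},
  {"fingers": -0.5, "dp": [0, 0, 0], "rotation": [0, 0, 0]},
  {"fingers": -0.5, "dp": [0, 0, 0], "rotation": [0, 0, 0]},
  {"fingers": -0.5, "dp": [0, 0, 0], "rotation": [0, 0, 0]},
], grip_force=60)

```text
t: 42.25
tool_pos: [0.5088, -0.2855, 0.1028]
tcp_rot: [3.141, 0.001, 1.573]
wrist_force: [-1.5, -0.7, 5.7]
width: 0.303
grip_force: 58.7
```

Request:
servo_tool([
  {"fingers": -0.5, "dp": [0, 0, -0.005], "rotation": [0, 0, 0]},
  {"fingers": -0.5, "dp": [0, 0, -0.01], "rotation": [0, 0, 0]},
  {"fingers": -0.5, "dp": [0, 0, -0.015], "rotation": [0, 0, 0]},
  {"fingers": -0.5, "dp": [0, 0, -0.02], "rotation": [0, 0, 0]},
])

```text
t: 42.75
tool_pos: [0.5087, -0.2853, 0.1533]
tcp_rot: [-3.141, -0.0, 1.573]
wrist_force: [-0.1, -0.1, -2.0]
width: 0.3
grip_force: 59.2
```

Request:
servo_tool([
  {"fingers": -0.5, "dp": [0, 0, -0.02], "rotation": [0, 0, 0]},
  {"fingers": -0.5, "dp": [0, 0, -0.025], "rotation": [0, 0, 0]},
  {"fingers": -0.5, "dp": [0, 0, -0.025], "rotation": [0, 0, 0]},
  {"fingers": -0.5, "dp": [0, 0, -0.015], "rotation": [0, 0, 0]},
  {"fingers": -0.5, "dp": [0, 0, 0], "rotation": [0, 0, 0]},
])

```text
t: 43.38
tool_pos: [0.5092, -0.2856, 0.2385]
tcp_rot: [3.14, 0.001, 1.572]
wrist_force: [0.1, 0.1, -2.6]
width: 0.303
grip_force: 59.2
```

```bash
python3 - <<'E'
from h import *
p,d=ctrl.snapshot("scene"); cv2.imwrite("pics/s4.png",cv2.resize(p[40:240,140:380,::-1],None,fx=2.5,fy=2.5))
E
```

```text
(no output)
```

View pics/s4.png

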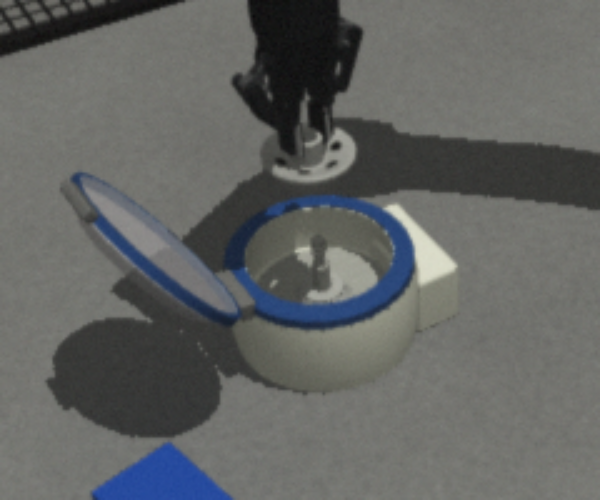

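The rotor hangs level in the fingers at (310,150), clear of the bare spindle at (320,265).

Request:
servo_tool([
  {"fingers": -0.5, "dp": [0.02, 0, 0], "rotation": [0, 0, 0]},
  {"fingers": -0.5, "dp": [0.035, 0, 0], "rotation": [0, 0, 0]},
  {"fingers": -0.5, "dp": [0.045, 0.003, 0], "rotation": [0, 0, 0]},
  {"fingers": -0.5, "dp": [0.045, 0.003, 0], "rotation": [0, 0, 0]},
  {"fingers": -0.5, "dp": [0.045, 0.003, 0], "rotation": [0, 0, 0]},
  {"fingers": -0.5, "dp": [0.045, 0.003, 0], "rotation": [0, 0, 0]},
  {"fingers": -0.5, "dp": [0.045, 0.003, 0], "rotation": [0, 0, 0]},
  {"fingers": -0.5, "dp": [0.045, 0.003, 0], "rotation": [0, 0, 0]},
  {"fingers": -0.5, "dp": [0.045, 0.003, 0], "rotation": [0, 0, 0]},
  {"fingers": -0.5, "dp": [0.045, 0.003, 0], "rotation": [0, 0, 0]},
])

```text
t: 44.68
tool_pos: [0.5307, 0.1322, 0.2364]
tcp_rot: [-3.14, -0.0, 1.574]
wrist_force: [0.5, -0.5, -0.1]
width: 0.302
grip_force: 59.2
```

Request:
servo_tool([
  {"fingers": -0.5, "dp": [0.045, 0, 0], "rotation": [0, 0, 0]},
  {"fingers": -0.5, "dp": [0.045, 0, 0], "rotation": [0, 0, 0]},
  {"fingers": -0.5, "dp": [0.035, 0, 0], "rotation": [0, 0, 0]},
  {"fingers": -0.5, "dp": [0.014, 0, 0], "rotation": [0, 0, 0]},
  {"fingers": -0.5, "dp": [0, 0, 0], "rotation": [0, 0, 0]},
  {"fingers": -0.5, "dp": [0, 0, 0], "rotation": [0, 0, 0]},
])

```text
t: 45.42
tool_pos: [0.5317, 0.267, 0.2368]
tcp_rot: [-3.141, 0.001, 1.571]
wrist_force: [0.8, -1.0, -1.7]
width: 0.307
grip_force: 59.2
```

Request:
servo_tool([
  {"fingers": -0.5, "dp": [0.001, 0.002, 0.03], "rotation": [0, 0, 0]},
  {"fingers": -0.5, "dp": [0, 0, 0.04], "rotation": [0, 0, 0]},
  {"fingers": -0.5, "dp": [0, 0, 0.04], "rotation": [0, 0, 0]},
  {"fingers": -0.5, "dp": [0, 0, 0.03], "rotation": [0, 0, 0]},
  {"fingers": -0.5, "dp": [0, 0, 0.025], "rotation": [0, 0, 0]},
  {"fingers": -0.5, "dp": [0, 0, 0.015], "rotation": [0, 0, 0]},
  {"fingers": -0.5, "dp": [0, 0, 0], "rotation": [0, 0, 0]},
])

```text
t: 46.3
tool_pos: [0.5337, 0.2686, 0.0566]
tcp_rot: [-3.14, 0.001, 1.572]
wrist_force: [-0.2, -0.0, -1.5]
width: 0.297
grip_force: 59.2
```

Request:
servo_tool([
  {"fingers": -0.5, "dp": [0, 0, 0.004], "rotation": [0, 0, 0]},
  {"fingers": -0.5, "dp": [0, 0, 0.003], "rotation": [0, 0, 0]},
  {"fingers": -0.5, "dp": [0, 0, 0.0015], "rotation": [0, 0, 0]},
  {"fingers": -0.5, "dp": [0, 0, 0], "rotation": [0, 0, 0]},
])

```text
t: 46.8
tool_pos: [0.5339, 0.2697, 0.0489]
tcp_rot: [3.141, -0.0, 1.573]
wrist_force: [-0.2, 0.1, -0.5]
width: 0.305
grip_force: 59.2
```

Request:
servo_tool([
  {"fingers": -0.5, "dp": [0, 0, 0.0015], "rotation": [0, 0, 0]},
  {"fingers": -0.5, "dp": [0, 0, 0], "rotation": [0, 0, 0]},
])

```text
t: 47.05
tool_pos: [0.534, 0.2698, 0.0478]
tcp_rot: [3.141, -0.0, 1.573]
wrist_force: [-1.8, -0.7, 4.8]
width: 0.303
grip_force: 59.9
```

Contact is made. Open a little, lift clear, then verify.

Request:
servo_tool([
  {"fingers": -0.3, "dp": [0, 0, 0], "rotation": [0, 0, 0]},
  {"fingers": -0.1, "dp": [0, 0, 0], "rotation": [0, 0, 0]},
  {"fingers": -0.1, "dp": [0, 0, 0], "rotation": [0, 0, 0]},
  {"fingers": -0.1, "dp": [0, 0, -0.02], "rotation": [0, 0, 0]},
  {"fingers": -0.1, "dp": [0, 0, -0.05], "rotation": [0, 0, 0]},
  {"fingers": -0.1, "dp": [0, 0, -0.06], "rotation": [0, 0, 0]},
  {"fingers": -0.1, "dp": [0, 0, -0.06], "rotation": [0, 0, 0]},
  {"fingers": -0.1, "dp": [-0.06, -0.01, -0.03], "rotation": [0, 0, 0]},
  {"fingers": -0.1, "dp": [-0.06, -0.01, 0], "rotation": [0, 0, 0]},
  {"fingers": -0.1, "dp": [-0.06, -0.01, 0], "rotation": [0, 0, 0]},
])

```text
t: 48.3
tool_pos: [0.5045, 0.0926, 0.2653]
tcp_rot: [3.141, 0.0, 1.573]
wrist_force: [0.6, -0.3, -0.3]
width: 0.453
grip_force: 0.0
```

Request:
servo_tool([
  {"fingers": -0.1, "dp": [-0.06, 0, 0], "rotation": [0, 0, 0]},
  {"fingers": -0.1, "dp": [-0.06, 0, 0], "rotation": [0, 0, 0]},
  {"fingers": -0.1, "dp": [0, 0, 0], "rotation": [0, 0, 0]},
  {"fingers": -0.1, "dp": [0, 0, 0], "rotation": [0, 0, 0]},
])

```text
t: 48.8
tool_pos: [0.5051, -0.0254, 0.2649]
tcp_rot: [3.141, -0.0, 1.572]
wrist_force: [-0.7, -0.1, 0.1]
width: 0.45
grip_force: 0.0
```

```bash
python3 - <<'E'
from h import *
np.set_printoptions(precision=4,suppress=True)
p,d=ctrl.snapshot("top"); cv2.imwrite("pics/t5.png",p[:,:,::-1]); W=cloud("top",d)
a=.025; R=np.array([[np.cos(a),np.sin(a)],[-np.sin(a),np.cos(a)]]); T=np.array([.5388,.2713])
def rep(k,c,r,z0,z1):
    P=sel(W,c,r,z0,z1); e=cv2.minEnclosingCircle(P[:,:2].astype(np.float32)); print(k,len(P),'tray',R@(np.array(e[0])-T),'r',e[1],np.percentile(P[:,2],[5,50,95]))
rep('dish',[.5374,.369],[.07,.045],.018,.028); rep('nut',[.537,.371],[.035,.02],.026,.05)
rep('hub',[.534,.27],.02,.045,.06); rep('rotor',[.534,.27],.047,.027,.06)
rep('cap',[.541,.17],.03,.11,.13); rep('tin',[.626,.2735],.023,.018,.04)
E
```

```text
dish 595 tray [0.0013 0.0976] r 0.06160769984126091 [0.0188 0.0235 0.0266]
nut 195 tray [0.0014 0.1014] r 0.016651777550578117 [0.0271 0.03   0.0324]
hub 128 tray [-0.0047 -0.0004] r 0.014554828405380249 [0.0464 0.0488 0.0517]
rotor 1709 tray [-0.0054  0.    ] r 0.044421155005693436 [0.028  0.0325 0.0482]
cap 143 tray [-0.0008 -0.1015] r 0.010518194176256657 [0.1137 0.1179 0.12  ]
tin 406 tray [0.087  0.0005] r 0.02045108564198017 [0.0217 0.0247 0.0271]
```

View pics/t5.png

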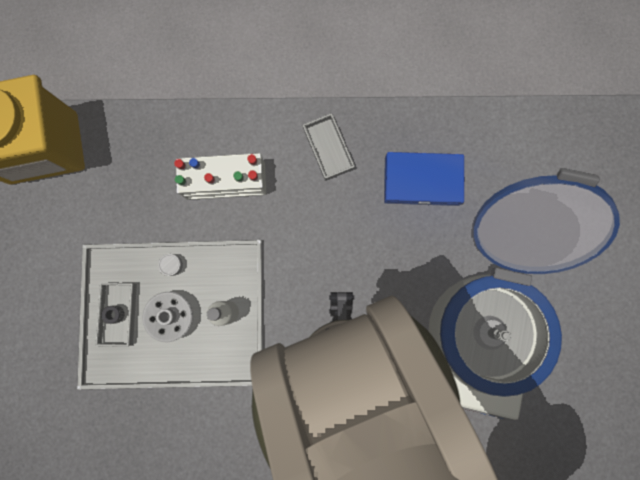

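The top view shows dish with nut (117,313), rotor (168,315), bottle (219,313) and tin (171,264) all well within the limits, and the rack and box unmoved. Handing in.

```bash
python3 -c "
from rig import ctrl
print(ctrl.sign_off())"
```

```text
the job is handed in; nothing more can be done
None
```

The job is handed in: the nut was unscrewed and put in the dish, and the dish, rotor, bottle and tin are upright on the tray within the placement limits by the last top-camera check, with the rack and slide box left in place.

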